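Refit the cover of an opened chassis with its hinge pin

ROBOT

A 6-joint arm with a two-finger parallel gripper is mounted at the origin on the work surface. World frame = base frame: x ahead of the robot, y to its left, z up, the work surface at z = 0. Lengths are in mm, angles in rad, forces in N, time in s.
With the tool pointing down it reaches from about 250 to 725 mm from the base axis. Payload 4 kg.
Tool frame: the origin (TCP) lies at the very end of the fingers, on their centre line; the grasp point (between the pads) lies 19 mm behind it; z points along the fingers, y is the line along which they close (so a half turn about z gives the same grasp; the last joint's range is limited). The gripper opens to 85 mm and grips with 20 to 120 N. Pads are 22 mm wide; open, the fingers measure 114 mm over their backs; the gripper's body (76 mm by 85 mm) begins 54 mm behind the grasp point. The pads swing forward as they close: fully open they stand 13 mm farther back than shut.
Start: joints at [-1.318, 0.241, 0.005, 1.335, 0, 1.571], TCP at [125.056, -484.108, 231.306] pointing down, gripper open.
Joint ranges: [-2.72, 2.72], [-1.05, 1.87], [-1.09, 1.28], [-1.99, 2.15], [-1.42, 1.44], [-3.14, 3.14]. Speed limits (rad/s): [2.79, 2.79, 3.14, 3.14, 3.14, 3.14].

INTERFACE

Orientations are given as [roll, pitch, yaw] about the fixed x, y, z axes, in that order (R = Rz(yaw) Ry(pitch) Rx(roll)).
In Python, from station import state, eyes, order gives the robot as it stands.
- The arm moves only by the tool jog_arm, never from a script. Its argument "plan" is a list of rows, each a list of 3 entries, a list of its own where there are three numbers: the closure, from 0 (fully open) to 1 (shut), then the shift along the tool's x, y, z in cm, then the turn about the tool's z in degrees. A call has exactly 8 rows; each row is the pose to reach, as a shift and turn from the pose commanded when the call began, along the tool's axes at that moment; what a row does not reach only later rows make up. A row lasts 1/10 s, in which the tool goes at most 50 mm and 8.59 degrees, less where a joint would pass 70% of its speed; a pose out of reach is approached as far as the arm can. A call with a gripper value outside its range is refused whole. The fingers move at their own pace and stop on an object; "grip_force" is the grip in N (left out, the last holds). Time passes only in rows, so rows that repeat a pose let the fingers close, or fill a call up. It gives the time, the measured TCP pose, the force, the opening and the grip force at its end, in the units of the state.
- state(): the state, without advancing time (a new reading comes with each control period).
- eyes.snapshot(name): name is "side" or "top"; returns the picture (480x640x3 uint8, red, green, blue); there is no depth.
- eyes.camera_info(name): a dict with "fov_y" (degrees; the focal length in pixels is half the picture's height over the tangent of half this angle, whatever the lens; pixels are square), "cx", "cy" (the principal point, pixels), "T" (4x4, takes a point from camera to world coordinates). Camera axes: x right, y down, z forward; pixel columns grow to the right and rows downward; lengths in mm; the calibration is good to about 2 mm. A picture is of the moment at which its call begins. camera_info takes no time and is no camera call.
- order.close_job(): hands the job in; it is judged then, once.
The state is a dict: "time": time; "q": joint angles; "qvel": joint speeds; "joint_torque": joint torques, N m; "tool_pos": TCP position; "tool_rot": TCP orientation; "force": force on the tool from outside, world axes, zero at the start; "moment": the same for the moment, N m; "width": finger opening in mm; "grip_force": force on a finger pad.
Only numpy, scipy, OpenCV 4.12 (cv2) and the standard library are available. Lean on these libraries where they do the work, as an engineer would, in place of code of your own. Each camera call takes 0.05 s, during which the arm holds its last target. There are 200 camera calls.

TASK

Put the loose blue lid back on the open metal chassis so that it lies flat and its two brass hinge knuckles sit between the chassis's three dark ones, then take the steel pin by its orange head and slide it, from either side, through all five knuckles until the head is home against the first one. Set the lid down and slide the pin gently, without forcing them, and leave the parts tray, screwdriver and mouse where they are.

Things in the scene. Friction and masses are not known exactly. Their poses are not given: they have to be found in the camera images.
- chassis: Open grey cast box fixed to the bench, green board 31 mm up inside. 130 (its x) x 110 (y) x 60 mm high, walls 5 mm; fins stand 12 mm out of its -x face. Origin: centre of underside, z up. Three dark knuckles (tubes, outer diameter 20, bore 13, each 18 mm long) stand off its +x top edge at y = -46, 0, 46 mm.
- hinge_mid (a point): Middle of the chassis's hinge axis (chassis x 78, y 0, z 62.5 mm). The axis runs level along the chassis's y; the bore is open at both ends.
- hinge_left (a point): Centre of the bore at the outer face of the chassis knuckle on its +y side (chassis x 78, y 55, z 62.5 mm).
- hinge_right (a point): Centre of the bore at the outer face of the chassis knuckle on its -y side (chassis x 78, y -55, z 62.5 mm).
- lid: Loose blue lid, 0.15 to 0.3 kg, right way up on the bench. Plate 130 (its x) x 110 (y) x 5 mm, underside at z = 14 mm; origin: its centre, at the level of the feet's ends. Four black conical feet (14 mm tall, 18 mm wide narrowing to 8) drop inside the chassis's corners with 1 mm play and centre it. Seated: x, y and yaw as the chassis's, origin 46 mm above the chassis's.
- lid_hinge (a point): Middle of the lid's knuckle axis (lid x 78, y 0, z 16.5 mm), along the lid's y. Two brass knuckles (outer diameter 20, bore 13, length 18 mm) at y = -23 and 23 mm fit between the chassis's with 5 mm to spare on each side.
- lid_handle (a point): Centre of the black bar handle on the lid, the place to grip (lid x 6, y 0, z 55 mm). The bar runs along the lid's y: 80 long, 12 wide (across x), 14 mm high; 29 mm free beneath it, between posts with inner faces at y = -30 and 30 mm.
- pin: Loose hinge pin, 0.06 to 0.13 kg: steel shaft 9 mm thick along its +x for 124 mm, the last 12 mm tapering to 3; square orange head 18 x 18 mm, x from -40 to 0. Origin: on the axis at the head's face on the shaft side. Starts level in the pin rest, axis 34.5 mm above the bench. Home: origin at hinge_left or hinge_right, shaft through, tip 14 mm out of the far side.
- pin_head (a point): Centre of the orange head, the place to grip (pin x -20 mm); axes as the pin.
- pin_tip (a point): Tip of the pin (pin x 124 mm).
- pin_rest: Fixed blue rest 100 (its x) x 50 x 37 mm with an open groove 10.5 mm wide, 7 mm deep along its x, where the pin lies pointing to +x, its head 10 to 50 mm clear of the end nearer the robot. Origin: centre of underside. It stands on one side of the chassis, the lid lies on the other; which is which varies.
- parts_tray: Bystander: loose blue compartment tray, 110 x 160 x 24 mm, beyond the chassis. Origin: centre of its underside.
- screwdriver: Bystander: loose screwdriver lying beyond the chassis, along its own x.
- mouse: Bystander: loose black computer mouse, about 105 x 58 x 32 mm, beyond the chassis. Origin: underside.
Things that resemble listed ones, but are neither listed nor needed, are in the scene too. Of the things that look like the lid, take the one that is nearest to the robot's base at the start.

How it is judged (in metres and radians):
On the way, in this order (a step that is already met when the one before it is completed fails the run):
1. the lid is seated on the chassis, let go, its knuckles in line with the chassis's, and the pin still out (distance between lid_hinge and hinge_mid below 0.005 m and angle between the z axis of lid and the z axis of chassis, either way round below 0.04 rad and angle between the x axis of lid and the x axis of chassis, either way round below 0.05 rad and contact force between the fingers and lid below 0.1 N and distance between pin and hinge_mid above 0.12 m), for 0.2 s.
2. the pin is through all five knuckles with its head home (distance between lid_hinge and hinge_mid below 0.005 m and angle between the z axis of lid and the z axis of chassis, either way round below 0.04 rad and angle between the x axis of lid and the x axis of chassis, either way round below 0.05 rad and ((distance between pin and hinge_left below 0.006 m and distance between pin_tip and hinge_right below 0.022 m) or (distance between pin and hinge_right below 0.006 m and distance between pin_tip and hinge_left below 0.022 m))), for 0.2 s.
At the end, for the whole second after the job is handed in: Lid seated on the chassis (hinge axes within 5 mm, level within 0.04 rad, square within 0.05 rad); pin through all five knuckles, its head's face within 6 mm of the bore's mouth on one side, its tip within 22 mm of the mouth on the other; both at rest (all of step 2 and linear speed of each of pin, lid below 0.02 m/s); the robot touches nothing.
It fails at once if the pin is forced: over 30 N between the pin and the chassis or lid (contact force between pin and chassis above 30 N or contact force between pin and lid above 30 N).
It fails at once if the lid is slammed or pressed on the chassis: over 60 N (contact force between lid and chassis above 60 N).
It fails at once if a bystander is moved by more than 30 mm (distance of any of parts_tray, screwdriver, mouse from where it was at the start of the episode above 0.03 m).
It also fails if it takes over 58 s, if anything falls off the work surface, if the arm or the gripper's body presses on something with over 40 N, if the wrist force passes 120 N, or if a joint passes its speed limit or range.

## Working session

There is one attempt and no reset: what is moved stays moved. The work goes in short steps, Python scripts to look and compute and a tool call to move; the robot and the scene stay as the last step left them, time stands still between calls to the robot, and variables do not carry over. Pictures are saved under pics/ and viewed, at most 13 in all, crops included, and the job is handed in when it is done.

Besides the shell and the picture viewer there is one more tool, called after ">>>" by a JSON object that holds its "name" and its "arguments", one argument or row to a line. jog_arm: Moves the arm, as the interface text tells. Its arguments: {"type":"object","properties":{"plan":{"type":"array","items":{"type":"array"}},"grip_force":{"type":"number"}},"required":["plan"]}

```bash
mkdir -p pics; python3 - <<'E'
from station import state, eyes, order
import cv2, numpy as np
s=state(); print(s['time'],s['tool_pos'],s['tool_rot'],s['width'])
for n in('side','top'):
    im=eyes.snapshot(n); cv2.imwrite(f'pics/{n}0.png',im[:,:,::-1]); c=eyes.camera_info(n); print(n,c['fov_y'],c['cx'],c['cy'],np.round(c['T'],3).tolist(),{k:v for k,v in c.items() if k not in('fov_y','cx','cy','T')})
E
```

```text
0.0 [ 124.90724537 -483.5063057   230.41179026] [-3.13952408e+00  8.40883867e-06  2.52805414e-01] 85.42941496632756
side 44.942717608031856 325.38913238971236 240.372072434848 [[0.966, -0.181, 0.184, 409.789], [-0.257, -0.73, 0.633, -660.044], [0.02, -0.659, -0.752, 901.571], [0.0, 0.0, 0.0, 1.0]] {}
top 49.50130283517283 322.1418162401716 240.08593131970332 [[0.024, -0.988, 0.154, 438.872], [-1.0, -0.024, -0.0, 87.227], [0.004, -0.154, -0.988, 1268.606], [0.0, 0.0, 0.0, 1.0]] {}
```

View pics/top0.png

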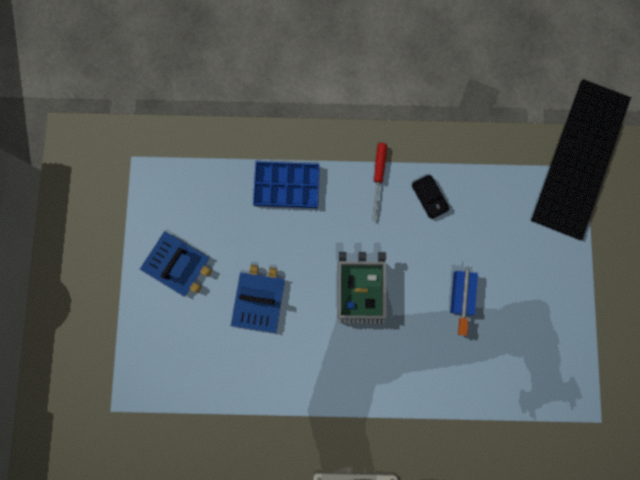

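View pics/side0.png

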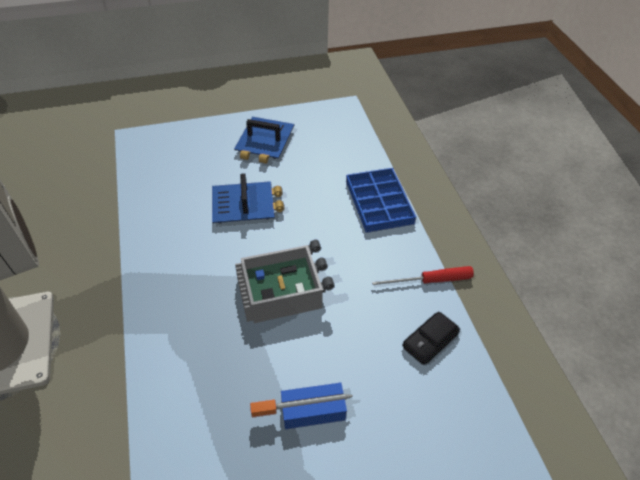

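Lid candidates are the near one at top (258,300) / side (243,202) and the far one at top (175,263) / side (265,137). The robot base is at about top (355,478), so the near one at (258,300) is nearest and fits the description. I'll confirm it in an enlarged crop. Also seen: chassis at top (362,292), pin with its head at (464,326) and tip at (465,265).

```bash
cat >h.py <<'E'
from station import state, eyes, order
import cv2, numpy as np
from scipy.optimize import least_squares
def cam(n):
    c=eyes.camera_info(n); f=240/np.tan(np.radians(c['fov_y'])/2); return f,c['cx'],c['cy'],np.array(c['T'])
def proj(n,P):
    f,cx,cy,T=cam(n); p=(np.atleast_2d(P)-T[:3,3])@T[:3,:3]
    return np.c_[cx+f*p[:,0]/p[:,2],cy+f*p[:,1]/p[:,2]]
def back(n,u,v,z):
    f,cx,cy,T=cam(n); d=T[:3,:3]@np.array([(u-cx)/f,(v-cy)/f,1]); o=T[:3,3]; return o+d*(z-o[2])/d[2]
def place(pose,P,z0=0):
    x,y,a=pose; P=np.atleast_2d(P).astype(float); c,s=np.cos(a),np.sin(a)
    return np.c_[x+c*P[:,0]-s*P[:,1],y+s*P[:,0]+c*P[:,1],z0+P[:,2]]
def fit(obs,p0,z0=0):
    # obs: list of (camera, local point, pixel)
    r=lambda p:np.concatenate([proj(n,place(p,L,z0))[0]-px for n,L,px in obs])
    s=least_squares(r,p0,loss='soft_l1',x_scale=[10,10,.05]); return s.x,r(s.x).reshape(-1,2)
E
python3 - <<'E'
import cv2,numpy as np
t=cv2.imread('pics/top0.png'); s=cv2.imread('pics/side0.png')
cv2.imwrite('pics/c1.png',cv2.resize(t[245:345,225:397],None,fx=4.5,fy=4.5,interpolation=cv2.INTER_CUBIC))
a=cv2.resize(s[165:325,205:345],None,fx=3.6,fy=3.6,interpolation=cv2.INTER_CUBIC)
b=cv2.resize(t[255:345,440:490],None,fx=5,fy=5,interpolation=cv2.INTER_CUBIC)
o=np.zeros((600,800,3),np.uint8); o[:a.shape[0],:a.shape[1]]=a; o[:450,510:760]=b; cv2.imwrite('pics/c2.png',o)
from h import *
print(back('top',258,300,19),back('top',362,292,60),back('top',464,326,34.5),back('top',465,265,34.5))
print(back('side',263,407,34.5),back('side',350,397,34.5))
E
```

```text
[485.03408228 236.6444952   19.        ] [507.62713365  -7.98996669  60.        ] [ 435.42769935 -249.7703166    34.5       ] [ 579.06909268 -254.78514921   34.5       ]
[ 435.90571926 -245.05457281   34.5       ] [ 574.45647472 -262.9128144    34.5       ]
```

View pics/c1.png

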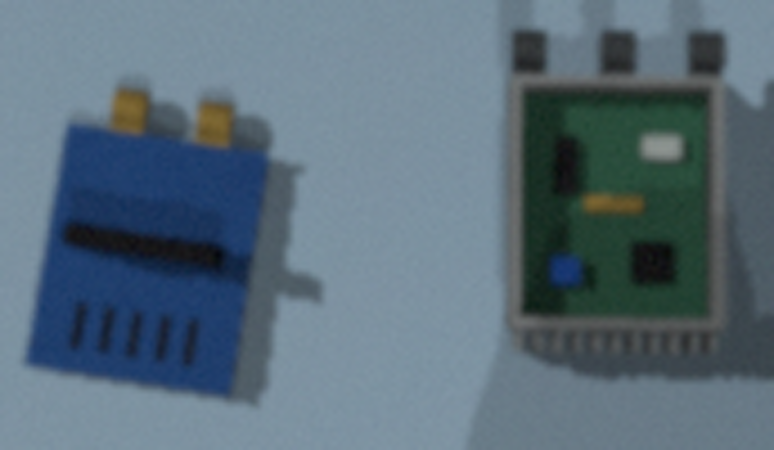

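View pics/c2.png

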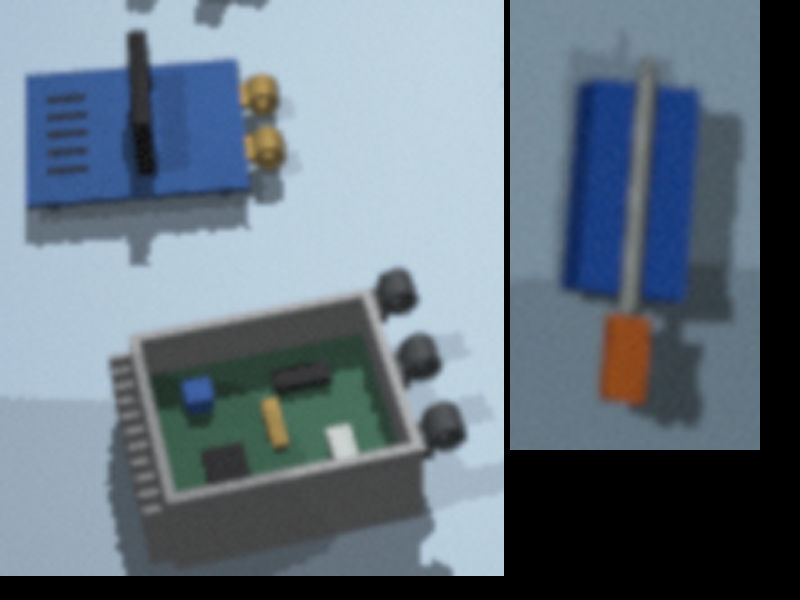

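The crop confirms it: blue lid, right way up, two brass knuckles towards +x, bar handle at crop (144,246). The three dark chassis knuckles are at (529,52), (618,52) and (706,52). The orange head is at the lower right of the second crop and the tip is at (647,60).

```bash
python3 - <<'E'
from h import *
A=lambda U,V:np.array([(U+.5)/4.5-.5+225,(V+.5)/4.5-.5+245])
S=lambda U,V:np.array([(U+.5)/3.6-.5+205,(V+.5)/3.6-.5+165])
B=lambda U,V:np.array([(U-510+.5)/5-.5+440,(V+.5)/5-.5+255])
def quad(z,t,s): 
    L=[(65,55,z),(65,-55,z),(-65,55,z),(-65,-55,z)]
    return [('top',l,A(*p)) for l,p in zip(L,t)]+[('side',l,S(*p)) for l,p in zip(L,s)]
lid=quad(19,[(68,122),(270,150),(27,363),(232,395)],[(238,60),(248,190),(26,75),(28,205)])
ch=quad(60,[(512,78),(723,78),(512,328),(720,328)],[(373,292),(424,448),(133,340),(168,500)])
for nm,o,p0 in(('lid',lid,(485,236,-.1)),('ch',ch,(507,-8,0))):
    for sub in(o,o[:4],o[4:]):
        p,r=fit(sub,p0); print(nm,np.round(p,3),np.round(np.sqrt((r**2).mean()),2))
    p,r=fit(o,p0); print(np.round(r,1).tolist())
    print('hinge',place(p,[78,0,0]),'handle',place(p,[6,0,0]))
pin=[('top',(0,9,43.5),B(606,315)),('top',(0,-9,43.5),B(652,317)),('top',(-40,9,43.5),B(600,402)),('top',(-40,-9,43.5),B(648,405)),('top',(124,0,34.5),B(647,60)),('top',(0,0,38),B(629,310)),('side',(124,0,34.5),np.array([350,397.])),('side',(-20,0,34.5),np.array([263,407.5]))]
for o in(pin,pin[:6]):
    p,r=fit(o,(455,-250,0)); print('pin',np.round(p,3),np.round(r,1).tolist())
print('pinhead',place(p,[-20,0,34.5]))
E
```

```text
lid [ 4.81673e+02  2.36320e+02 -1.28000e-01] 0.49
lid [ 4.81210e+02  2.36971e+02 -1.21000e-01] 0.2
lid [ 4.81969e+02  2.35225e+02 -1.38000e-01] 0.47
[[0.4, -0.7], [0.7, 0.0], [-0.1, -0.1], [0.2, -0.1], [-0.2, -0.5], [0.7, -0.9], [-0.6, -0.2], [-1.0, 0.1]]
hinge [[559.03041676 226.32667034   0.        ]] handle [[487.62383514 235.55164197   0.        ]]
ch [ 5.15286e+02 -8.13200e+00  8.00000e-03] 0.94
ch [ 5.13432e+02 -7.34400e+00  1.50000e-02] 0.55
ch [516.368  -9.09    0.   ] 0.83
[[0.3, -1.5], [0.5, -0.8], [-0.3, -0.8], [1.3, -0.1], [-0.9, -1.3], [-0.0, 0.2], [-1.5, -1.6], [-0.4, 0.8]]
hinge [[593.28329252  -7.50481634   0.        ]] handle [[521.28562108  -8.08387429   0.        ]]
pin [ 4.53985e+02 -2.47488e+02 -1.15000e-01] [[1.3, -0.2], [-0.2, 0.5], [0.8, -0.3], [-1.1, 0.2], [0.9, -0.7], [-0.1, 1.4], [1.4, -1.1], [-1.1, -0.2]]
pin [ 4.54162e+02 -2.47060e+02 -1.00000e-01] [[1.1, -0.2], [-0.4, 0.3], [0.9, -0.3], [-1.0, 0.1], [-0.0, -0.9], [-0.3, 1.3]]
pinhead [[ 434.26271006 -245.05922731   34.5       ]]
```

```bash
cat >go.py <<'E'
# go.py x y z yaw [cx cy cz cyaw]: shift (cm) and turn (deg) from commanded (else measured) pose
import sys; from h import *
a=list(map(float,sys.argv[1:])); s=state()
m=list(s['tool_pos'])+[s['tool_rot'][2]]
c=a[4:8] or m; d=np.array(a[:3])-c[:3]; k,n=np.cos(c[3]),np.sin(c[3])
print('t',round(s['time'],2),'meas',np.round(m,3),'F',np.round(s['force'],1),'w',round(s['width'],1),'grip',round(s['grip_force'],1))
print('shift cm',np.round([(k*d[0]+n*d[1])/10,(n*d[0]-k*d[1])/10,-d[2]/10],2),'turn',round(-np.degrees((a[3]-c[3]+np.pi)%(2*np.pi)-np.pi),2))
E
```

>>> {"name": "jog_arm", "arguments": {
  "plan": [
    [0, [2, -2.3, 0], -4],
    [0, [5.2, -6, 0], -10],
    [0, [8.4, -9.7, 0], -17],
    [0, [11.6, -13.4, 0], -24],
    [0, [14.8, -17.1, 0], -30],
    [0, [18, -20.8, 0], -38],
    [0, [21.2, -24.5, 0], -45],
    [0, [24.4, -28, 0], -52]
  ],
  "grip_force": 40
}}

```text
time: 0.9
tool_pos: [291.3, -150.0, 231.2]
tool_rot: [3.141, -0.0, 1.165]
force: [1.8, -0.9, -0.8]
width: 85.2
grip_force: 0.0
```

```bash
python3 go.py 487.6 235.5 120 1.443; python3 go.py 487.6 235.5 120 1.443 437.2 -151.9 231.3 1.1606
```

```text
t 0.9 meas [ 291.315 -150.025  231.24     1.165] F [ 1.8 -0.9 -0.8] w 85.2 grip 0.0
shift cm [43.17  2.81 11.12] turn -15.94
t 0.9 meas [ 291.315 -150.025  231.24     1.165] F [ 1.8 -0.9 -0.8] w 85.2 grip 0.0
shift cm [ 37.54 -10.83  11.13] turn -16.18
```

>>> {"name": "jog_arm", "arguments": {
  "plan": [
    [0, [4, 0.2, 0], -2],
    [0, [9, 0.5, 0], -5],
    [0, [14, 0.9, 0], -8],
    [0, [19, 1.2, 0], -10],
    [0, [24, 1.5, 0], -12],
    [0, [29, 1.9, 0], -14],
    [0, [34, 2.2, 0], -16.2],
    [0, [38.5, 2.5, 0], -16.2]
  ]
}}

```text
time: 1.7
tool_pos: [468.2, 193.4, 230.8]
tool_rot: [-3.141, 0.0, 1.445]
force: [1.8, -0.8, 0.6]
width: 85.1
grip_force: 0.0
```

```bash
python3 go.py 487.6 235.5 120 1.443
```

```text
t 1.7 meas [468.171 193.376 230.78    1.445] F [ 1.8 -0.8  0.6] w 85.1 grip 0.0
shift cm [ 4.42  1.4  11.08] turn 0.11
```

>>> {"name": "jog_arm", "arguments": {
  "plan": [
    [0, [3, 0.9, 2], 0],
    [0, [4.4, 1.4, 6], 0],
    [0, [4.4, 1.4, 10], 0],
    [0, [4.4, 1.4, 13], 0],
    [0, [4.4, 1.4, 15], 0],
    [0, [4.4, 1.4, 15], 0],
    [0, [4.4, 1.4, 15], 0],
    [0, [4.4, 1.4, 15], 0]
  ]
}}

```text
time: 2.5
tool_pos: [488.4, 233.4, 82.8]
tool_rot: [3.139, -0.002, 1.443]
force: [0.6, -0.0, 0.0]
width: 85.2
grip_force: 0.0
```

```bash
python3 go.py 487.6 235.5 37 1.443; python3 - <<'E'
from h import *
t=eyes.snapshot('top')[:,:,::-1]; s=eyes.snapshot('side')[:,:,::-1]
a=cv2.resize(s[110:270,190:330],None,fx=3.6,fy=3.6); b=cv2.resize(t[240:350,220:310],None,fx=3.2,fy=3.2)
o=np.zeros((576,800,3),np.uint8); o[:a.shape[0],:a.shape[1]]=a; o[:b.shape[0],510:510+b.shape[1]]=b; cv2.imwrite('pics/c3.png',o)
E
```

```text
t 2.5 meas [488.418 233.399  82.82    1.443] F [ 0.6 -0.   0. ] w 85.2 grip 0.0
shift cm [ 0.2  -0.11  4.58] turn -0.0
```

View pics/c3.png

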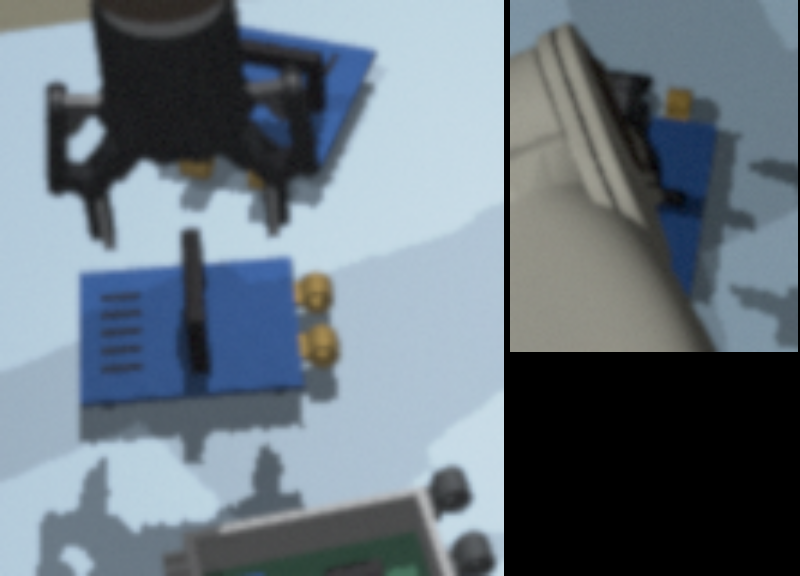

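The side crop shows the open fingertips at (105,240) and (275,228), one on each side of the bar at (192,300). That is aligned, so I'll go down and grip.

>>> {"name": "jog_arm", "arguments": {
  "plan": [
    [0, [0.1, -0.1, 1.5], 0],
    [0, [0.1, -0.1, 3], 0],
    [0, [0.1, -0.1, 4.2], 0],
    [0, [0.1, -0.1, 4.6], 0],
    [0.4, [0.1, -0.1, 4.6], 0],
    [1, [0.1, -0.1, 4.6], 0],
    [1, [0.1, -0.1, 4.6], 0],
    [1, [0.1, -0.1, 4.6], 0]
  ],
  "grip_force": 50
}}

```text
time: 3.4
tool_pos: [486.9, 234.3, 35.9]
tool_rot: [3.141, -0.001, 1.443]
force: [1.1, -0.6, 0.4]
width: 28.4
grip_force: 0.0
```

>>> {"name": "jog_arm", "arguments": {
  "plan": [
    [1, [0, 0, 0], 0],
    [1, [0, 0, 0], 0],
    [1, [0, 0, 0], 0],
    [1, [0, 0, -0.5], 0],
    [1, [0, 0, -1.5], 0],
    [1, [0, 0, -3], 0],
    [1, [0, 0, -4.5], 0],
    [1, [0, 0, -6], 0]
  ]
}}

```text
time: 4.2
tool_pos: [486.1, 233.9, 96.0]
tool_rot: [-3.141, 0.001, 1.443]
force: [-0.0, -0.0, -2.8]
width: 11.0
grip_force: 48.8
```

```bash
python3 go.py 521.3 -8.1 150 1.5788
```

```text
t 4.2 meas [486.075 233.865  96.006   1.443] F [-0.  -0.  -2.8] w 11.0 grip 48.8
shift cm [-23.55   6.57  -5.4 ] turn -7.77
```

>>> {"name": "jog_arm", "arguments": {
  "plan": [
    [1, [-0.5, 0.1, -2], 0],
    [1, [-3, 0.8, -4.5], -1],
    [1, [-7.5, 2.1, -5.4], -3],
    [1, [-12, 3.4, -5.4], -5],
    [1, [-16.5, 4.6, -5.4], -7],
    [1, [-20.5, 5.7, -5.4], -7.8],
    [1, [-22.7, 6.4, -5.4], -7.8],
    [1, [-23.5, 6.6, -5.4], -7.8]
  ]
}}

```text
time: 5.0
tool_pos: [522.0, -10.0, 149.6]
tool_rot: [-3.141, 0.001, 1.575]
force: [0.5, 1.1, -3.0]
width: 11.2
grip_force: 48.9
```

```bash
python3 go.py 521.3 -8.1 95 1.5788; python3 - <<'E'
from h import *
t=eyes.snapshot('top')[:,:,::-1]; s=eyes.snapshot('side')[:,:,::-1]
cv2.imwrite('pics/s4.png',s); cv2.imwrite('pics/t4.png',t)
a=cv2.resize(s[130:330,200:380],None,fx=2.9,fy=2.9,interpolation=cv2.INTER_CUBIC); b=cv2.resize(t[200:340,315:411],None,fx=2.9,fy=2.9,interpolation=cv2.INTER_CUBIC)
o=np.zeros((600,800,3),np.uint8); o[:a.shape[0],:a.shape[1]]=a; o[:b.shape[0],522:522+b.shape[1]]=b; cv2.imwrite('pics/c4.png',o)
E
```

```text
t 5.0 meas [521.951 -10.026 149.556   1.575] F [ 0.5  1.1 -3. ] w 11.2 grip 48.9
shift cm [ 0.19 -0.06  5.46] turn -0.19
```

View pics/c4.png

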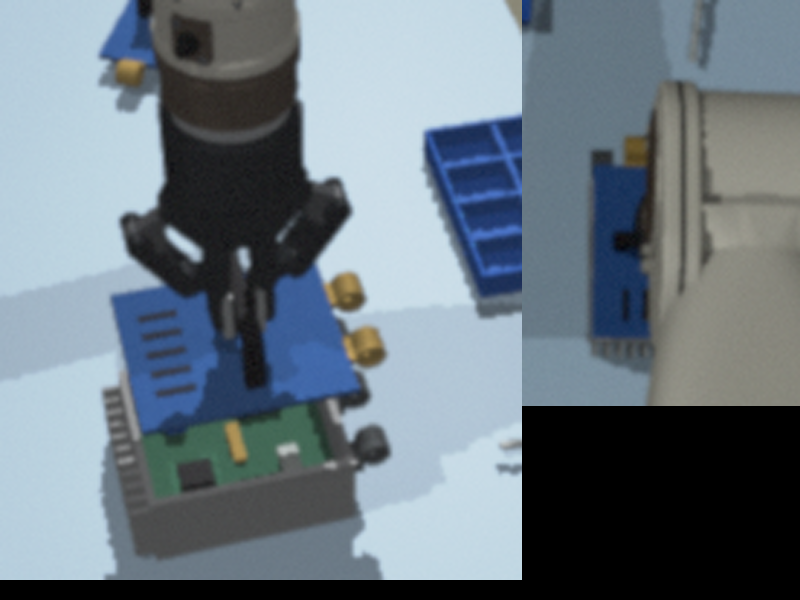

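```bash
python3 - <<'E'
from h import *
S=lambda U,V:np.array([(U+.5)/2.9-.5+200,(V+.5)/2.9-.5+130])
T=lambda U,V:np.array([(U-522+.5)/2.9-.5+315,(V+.5)/2.9-.5+200])
z0=149.6-36
o=[('side',(-65,55,19),S(112,297)),('side',(-65,-55,19),S(142,432)),('side',(65,-55,19),S(363,390))]
tt=[('top',(65,55,19),T(593,165)),('top',(-65,55,19),T(592,338))]
for q in(o,o+tt):
    p,r=fit(q,(515,-8,0),z0); print(np.round(p,3),np.round(r,1).tolist())
ex=place((515.3,-8.1,.008),[(-65,55,19),(-65,-55,19),(65,-55,19)],z0); print('exp',[np.round((proj('side',e)[0]-[199.7,129.7])*2.9,0) for e in ex])
E
```

```text
[ 5.17985e+02 -9.15900e+00  1.00000e-03] [[-0.1, -0.7], [0.3, 0.5], [-0.2, 0.1]]
[ 5.17133e+02 -8.13300e+00  1.30000e-02] [[-1.0, -0.6], [0.2, 0.4], [-0.6, -0.7], [0.5, -0.7], [0.6, -0.6]]
exp [array([106., 295.]), array([139., 433.]), array([358., 389.])]
```

>>> {"name": "jog_arm", "arguments": {
  "plan": [
    [1, [0, -0.15, 1], 0],
    [1, [0, -0.15, 3], 0],
    [1, [0, -0.15, 4.5], 0],
    [1, [0, -0.15, 5], 0],
    [1, [0, -0.15, 5.4], 0],
    [1, [0, -0.15, 5.7], 0],
    [1, [0, -0.15, 5.9], 0],
    [1, [0, -0.15, 6], 0]
  ]
}}

```text
time: 5.9
tool_pos: [520.8, -7.3, 89.6]
tool_rot: [3.141, 0.0, 1.579]
force: [-0.2, 0.4, -2.8]
width: 11.0
grip_force: 48.9
```

>>> {"name": "jog_arm", "arguments": {
  "plan": [
    [1, [0, 0, 0.1], 0],
    [1, [0, 0, 0.2], 0],
    [1, [0, 0, 0.3], 0],
    [1, [0, 0, 0.35], 0],
    [1, [0, 0, 0.4], 0],
    [1, [0, 0, 0.45], 0],
    [1, [0, 0, 0.5], 0],
    [1, [0, 0, 0.5], 0]
  ]
}}

```text
time: 6.7
tool_pos: [521.2, -8.5, 85.1]
tool_rot: [3.14, 0.002, 1.578]
force: [-0.1, -5.1, 4.0]
width: 11.0
grip_force: 49.9
```

>>> {"name": "jog_arm", "arguments": {
  "plan": [
    [1, [-0.05, 0, 0], 0],
    [1, [-0.1, 0, 0], 0],
    [1, [-0.15, 0, 0], 0],
    [1, [-0.15, 0, 0.05], 0],
    [1, [-0.15, 0, 0.1], 0],
    [1, [-0.15, 0, 0.15], 0],
    [1, [-0.15, 0, 0.15], 0],
    [1, [-0.15, 0, 0.15], 0]
  ]
}}

```text
time: 7.5
tool_pos: [520.1, -9.0, 82.4]
tool_rot: [-3.141, 0.0, 1.579]
force: [0.6, -3.7, -1.9]
width: 10.6
grip_force: 49.2
```

>>> {"name": "jog_arm", "arguments": {
  "plan": [
    [1, [-0.05, 0, 0.05], 0],
    [1, [-0.1, 0, 0.1], 0],
    [1, [-0.1, 0, 0.12], 0],
    [1, [-0.1, 0, 0.12], 0],
    [0.8, [-0.1, 0, 0.12], 0],
    [0.5, [-0.1, 0, 0.12], 0],
    [0, [-0.1, 0, 0.12], 0],
    [0, [-0.1, 0, 0.12], 0]
  ]
}}

```text
time: 8.3
tool_pos: [520.7, -9.8, 81.6]
tool_rot: [3.141, -0.0, 1.579]
force: [-0.2, -0.1, -0.4]
width: 60.0
grip_force: 0.0
```

>>> {"name": "jog_arm", "arguments": {
  "plan": [
    [0, [0, 0, 0], 0],
    [0, [0, 0, 0], 0],
    [0, [0, 0, 0], 0],
    [0, [0, 0, -1], 0],
    [0, [0, 0, -4], 0],
    [0, [0, 0, -8], 0],
    [0, [0, 0, -12], 0],
    [0, [0, 0, -12], 0]
  ]
}}

```text
time: 9.1
tool_pos: [524.4, -10.0, 208.7]
tool_rot: [3.129, 0.0, 1.579]
force: [1.3, 0.5, -0.6]
width: 85.5
grip_force: 0.0
```

```bash
python3 go.py 434.5 -245.5 200 -0.10
```

```text
t 9.1 meas [524.354 -10.031 208.712   1.579] F [ 1.3  0.5 -0.6] w 85.5 grip 0.0
shift cm [-23.47  -9.18   0.87] turn 96.21
```

>>> {"name": "jog_arm", "arguments": {
  "plan": [
    [0, [-2, -0.8, 0], 5],
    [0, [-5, -2, 0], 12],
    [0, [-9, -3.5, 0], 20],
    [0, [-13, -5, 0], 28],
    [0, [-17, -6.6, 0], 36],
    [0, [-21, -8.2, 0], 44],
    [0, [-23, -9, 0], 52],
    [0, [-23.5, -9.1, 0], 60]
  ]
}}

```text
time: 9.9
tool_pos: [430.1, -248.1, 201.8]
tool_rot: [3.141, 0.0, 0.522]
force: [0.3, 0.2, 0.3]
width: 85.4
grip_force: 0.0
```

```bash
python3 go.py 434.5 -245.5 100 -0.10
```

```text
t 9.9 meas [ 430.114 -248.093  201.769    0.522] F [0.3 0.2 0.3] w 85.4 grip 0.0
shift cm [ 5.100e-01 -1.000e-02  1.018e+01] turn 35.65
```

>>> {"name": "jog_arm", "arguments": {
  "plan": [
    [0, [0.3, 0, 0], 8],
    [0, [0.5, 0, 2], 16],
    [0, [0.5, 0, 4], 24],
    [0, [0.5, 0, 6], 32],
    [0, [0.5, 0, 8], 35.7],
    [0, [0.5, 0, 9.5], 35.7],
    [0, [0.5, 0, 10], 35.7],
    [0, [0.5, 0, 10], 35.7]
  ]
}}

```text
time: 10.7
tool_pos: [435.3, -242.9, 101.1]
tool_rot: [-3.141, 0.001, -0.091]
force: [0.1, -0.9, -0.2]
width: 85.4
grip_force: 0.0
```

```bash
python3 go.py 434.5 -245.5 15.5 -0.10;  python3 - <<'E'
from h import *
t=eyes.snapshot('top')[:,:,::-1]; s=eyes.snapshot('side')[:,:,::-1]
cv2.imwrite('pics/s5.png',s); cv2.imwrite('pics/t5.png',t)
a=cv2.resize(s[180:450,200:380],None,fx=2.2,fy=2.2,interpolation=cv2.INTER_CUBIC); b=cv2.resize(t[230:345,325:405],None,fx=4.5,fy=4.5,interpolation=cv2.INTER_CUBIC)
o=np.zeros((600,800,3),np.uint8); o[:a.shape[0],:a.shape[1]]=a; o[:b.shape[0],420:420+b.shape[1]]=b; cv2.imwrite('pics/c5.png',o)
E
```

```text
t 10.7 meas [ 4.35269e+02 -2.42898e+02  1.01144e+02 -9.10000e-02] F [ 0.1 -0.9 -0.2] w 85.4 grip 0.0
shift cm [-0.05  0.27  8.56] turn 0.52
```

View pics/c5.png

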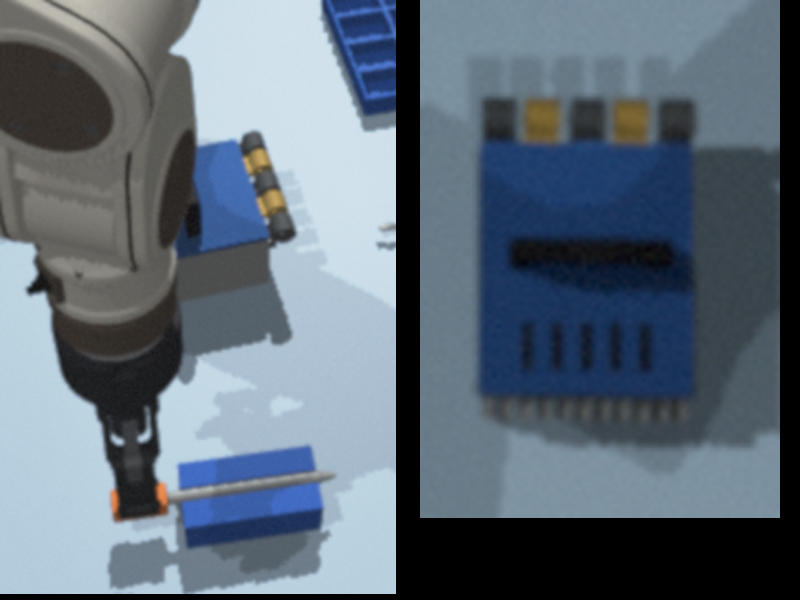

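Top crop: the lid is seated flat, with the brass knuckles between the dark ones (row about 120, columns 482 to 697). Side crop: the gripper is over the orange head at (140,500) and clear of the rest.

>>> {"name": "jog_arm", "arguments": {
  "plan": [
    [0, [-0.05, 0.2, 2], 0.5],
    [0, [-0.05, 0.2, 5], 0.5],
    [0, [-0.05, 0.2, 7.5], 0.5],
    [0, [-0.05, 0.2, 8.5], 0.5],
    [0.4, [-0.05, 0.2, 8.5], 0.5],
    [0.8, [-0.05, 0.2, 8.5], 0.5],
    [1, [-0.05, 0.2, 8.5], 0.5],
    [1, [-0.05, 0.2, 8.5], 0.5]
  ],
  "grip_force": 50
}}

```text
time: 11.6
tool_pos: [436.1, -245.7, 17.9]
tool_rot: [3.141, -0.002, -0.1]
force: [-0.6, 0.3, 0.2]
width: 28.3
grip_force: 0.0
```

```bash
python3 - <<'E'
from h import *
A=lambda U,V:np.array([(U-420+.5)/4.5-.5+325,(V+.5)/4.5-.5+230])
o=[('top',(65,55,65),A(482,143)),('top',(65,-55,65),A(693,143)),('top',(-65,55,65),A(480,397)),('top',(-65,-55,65),A(693,397)),('top',(78,55,62.5),A(482,120)),('top',(78,-55,62.5),A(697,120))]
for q in(o,o[4:]):
    p,r=fit(q,(515,-8,0)); print(np.round(p,3),np.round(r,1).tolist(),place(p,[(78,0,62.5),(78,-55,62.5)]).round(1).tolist())
E
python3 go.py 434.5 -245.5 120 -.1
```

```text
[ 5.13118e+02 -7.39000e+00  1.30000e-02] [[-0.1, -0.2], [0.3, 0.3], [-0.0, -0.1], [0.7, 0.4], [-0.1, -0.5], [-0.8, 0.0]] [[591.1, -6.4, 62.5], [591.8, -61.4, 62.5]]
[ 5.12611e+02 -9.33200e+00  2.40000e-02] [[0.3, -0.0], [-0.3, 0.0]] [[590.6, -7.5, 62.5], [591.9, -62.5, 62.5]]
t 11.6 meas [ 4.36136e+02 -2.45677e+02  1.78960e+01 -1.00000e-01] F [-0.6  0.3  0.2] w 28.3 grip 0.0
shift cm [ -0.16  -0.   -10.21] turn 0.02
```

>>> {"name": "jog_arm", "arguments": {
  "plan": [
    [1, [0, 0, 0], 0],
    [1, [0, 0, 0], 0],
    [1, [0, 0, 0], 0],
    [1, [0, 0, 0], 0],
    [1, [0, 0, -0.5], 0],
    [1, [0, 0, -1.5], 0],
    [1, [0, 0, -3], 0],
    [1, [0, 0, -4], 0]
  ]
}}

```text
time: 12.4
tool_pos: [435.2, -245.2, 57.6]
tool_rot: [3.141, -0.0, -0.1]
force: [0.3, -0.8, -1.3]
width: 16.9
grip_force: 53.1
```

```bash
python3 go.py 592 -235 120 1.583
```

```text
t 12.4 meas [ 4.35164e+02 -2.45168e+02  5.76130e+01 -1.00000e-01] F [ 0.3 -0.8 -1.3] w 16.9 grip 53.1
shift cm [15.5  -2.57 -6.24] turn -96.41
```

>>> {"name": "jog_arm", "arguments": {
  "plan": [
    [1, [0, 0, -2], 0],
    [1, [1, -0.2, -4.5], -5],
    [1, [3.5, -0.6, -6.2], -13],
    [1, [6.5, -1.1, -6.2], -21],
    [1, [9.5, -1.6, -6.2], -29],
    [1, [12.5, -2.1, -6.2], -37],
    [1, [14.5, -2.4, -6.2], -45],
    [1, [15.5, -2.6, -6.2], -53]
  ]
}}

```text
time: 13.2
tool_pos: [593.6, -234.3, 118.5]
tool_rot: [3.141, -0.0, 0.832]
force: [0.1, -0.1, -0.4]
width: 17.0
grip_force: 53.0
```

```bash
python3 go.py 592 -235 75 1.583
```

```text
t 13.2 meas [ 593.607 -234.255  118.473    0.832] F [ 0.1 -0.1 -0.4] w 17.0 grip 53.0
shift cm [-0.16 -0.07  4.35] turn -43.02
```

>>> {"name": "jog_arm", "arguments": {
  "plan": [
    [1, [-0.1, 0, 0], -8],
    [1, [-0.15, -0.05, 1], -16],
    [1, [-0.15, -0.05, 2.5], -24],
    [1, [-0.15, -0.05, 4], -32],
    [1, [-0.15, -0.05, 5.5], -40],
    [1, [-0.15, -0.05, 7], -43],
    [1, [-0.15, -0.05, 7.4], -43],
    [1, [-0.15, -0.05, 7.4], -43]
  ]
}}

```text
time: 14.0
tool_pos: [589.8, -235.2, 43.9]
tool_rot: [-3.14, -0.001, 1.575]
force: [-0.8, -0.5, -1.5]
width: 17.1
grip_force: 53.0
```

```bash
python3 go.py 592 -235 44 1.583;  python3 - <<'E'
from h import *
t=eyes.snapshot('top')[:,:,::-1]; s=eyes.snapshot('side')[:,:,::-1]
cv2.imwrite('pics/s6.png',s); cv2.imwrite('pics/t6.png',t)
a=cv2.resize(s[220:400,270:420],None,fx=3.3,fy=3.3,interpolation=cv2.INTER_CUBIC); b=cv2.resize(t[235:300,335:470],None,fx=3,fy=3,interpolation=cv2.INTER_CUBIC)
b=cv2.rotate(b,cv2.ROTATE_90_CLOCKWISE)
o=np.zeros((600,800,3),np.uint8); o[:a.shape[0],:a.shape[1]]=a; o[:b.shape[0],520:520+b.shape[1]]=b; cv2.imwrite('pics/c6.png',o)
E
```

```text
t 14.0 meas [ 589.818 -235.17    43.918    1.575] F [-0.8 -0.5 -1.5] w 17.1 grip 53.0
shift cm [ 0.02  0.22 -0.01] turn -0.49
```

View pics/c6.png

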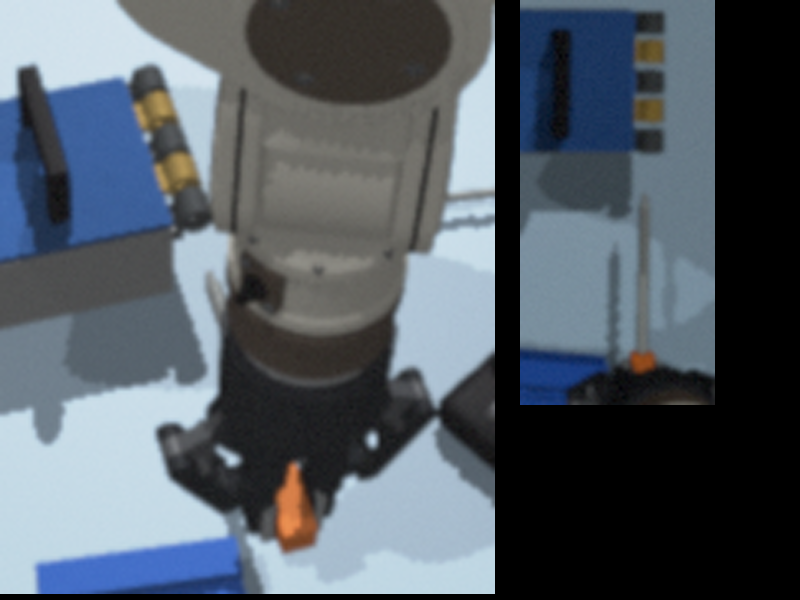

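```bash
python3 - <<'E'
from h import *
t=cv2.imread('pics/t6.png').astype(float); s=cv2.imread('pics/s6.png')
g=t.mean(2)
print('hinge axis px', [np.round(proj('top',p)[0],1) for p in((593,-62,62.5),(593,47,62.5))])
for c in (405,410,415,420,425,430,435,440,445): print(c,g[268:288,c].astype(int))
for c in(340,352,361,372,381): print(c,g[245:275,c].astype(int))
a=cv2.resize(s[285:340,315:370],None,fx=10,fy=10,interpolation=cv2.INTER_CUBIC)
cv2.imwrite('pics/c7.png',a)
P=[]
for i in range(8): eyes.snapshot('top'); q=state(); P.append(list(q['tool_pos'])+list(q['tool_rot']))
print(np.mean(P,0).round(3),np.std(P,0).round(3))
E
```

```text
hinge axis px [array([385.6, 255.8]), array([339. , 254.7])]
405 [ 68  72  91 103 105  96  92  94  97  99 100 106 106 106 109 108 112 115
 116 115]
410 [139 140 139 140 142 140 143 142 143 141 142 140 139 140 143 141 142 142
 142 141]
415 [135 138 140 142 140 142 141 141 142 142 141 141 139 142 141 141 140 142
 141 141]
420 [ 94 109 128 139 139 142 142 140 141 142 141 141 142 141 141 142 139 142
 141 140]
425 [ 89  95 115 137 139 138 140 142 142 140 141 141 140 141 142 137 140 141
 140 142]
430 [ 91  93 116 133 141 141 142 142 139 140 140 140 140 140 141 140 140 140
 140 141]
435 [ 87  93 115 135 141 141 139 141 140 140 141 139 142 141 140 139 140 139
 141 138]
440 [ 88  93 112 135 138 140 139 139 140 140 139 138 141 140 141 141 142 138
 140 141]
445 [ 91  94 114 131 139 137 139 138 139 142 140 139 139 137 140 141 141 140
 141 140]
340 [120 120 120 120 120 115  95  61  43  44  48  40  43  32  34  40  49  54
  59  56  59  57  58  59  58  58  57  53  59  55]
352 [119 118 120 121 120 116 104  82  75  76  79  73  69  63  65  71  75  65
  59  57  56  58  59  53  62  58  58  56  59  57]
361 [120 121 120 119 119 115  96  65  49  47  47  44  41  35  31  41  58  64
  58  57  58  58  57  57  52  54  57  58  56  59]
372 [119 119 122 120 119 117 106  86  77  75  76  77  73  64  63  66  72  65
  57  57  58  57  59  57  55  53  57  58  58  58]
381 [121 120 120 119 119 116  99  71  49  48  47  44  44  34  31  32  46  54
  57  53  56  53  56  56  57  55  55  55  56  55]
[ 5.91047e+02 -2.35647e+02  4.54520e+01  3.14000e+00  1.00000e-03
  1.57500e+00] [0.207 0.089 0.288 0.    0.    0.   ]
```

View pics/c7.png

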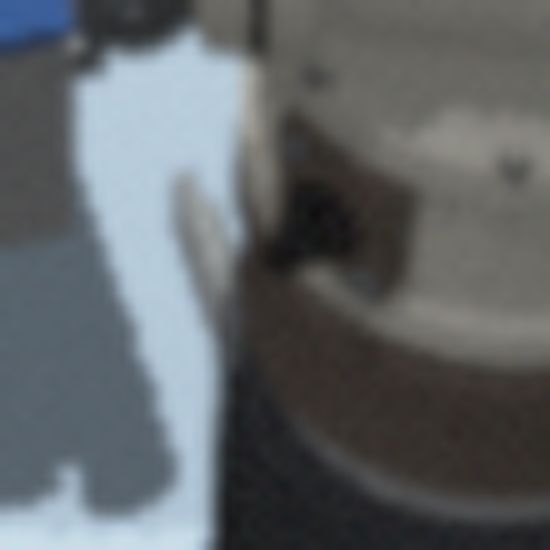

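```bash
python3 - <<'E'
from h import *
t=cv2.imread('pics/t6.png').astype(float)
g=t.mean(2)
for c in range(394,456,4): print(c,g[250:267,c-1:c+2].mean(1).astype(int))
tip=np.array([332.9,301.7])
for z in(58,60,62,64,66): print(z,back('side',*tip,z).round(1), back('top',400.7,258.3,z).round(1))
E
```

```text
394 [119 119 120 118 119 119 120 119 120 120 119 116  99  76  66  67  68]
398 [120 120 119 119 118 118 119 117 115 117 118 116  99  76  68  67  66]
402 [119 118 119 119 119 117 112 104 101 100 110 116 109  90  73  68  66]
406 [120 119 118 119 119 115 108  96  90  86  98 114 113 102  90  80  77]
410 [119 118 118 119 117 116 108  96  91  87 101 121 131 135 136 136 137]
414 [117 118 120 121 124 126 114  98  91  89 109 133 140 141 141 142 141]
418 [119 121 128 137 140 137 124 102  93  90 110 133 140 139 140 140 134]
422 [120 127 135 139 140 136 124 103  92  90 110 132 139 140 140 136 120]
426 [120 128 137 140 139 137 122 106 101  99 106 124 137 141 140 136 120]
430 [119 125 134 139 139 136 124 109 112 109 109 124 137 141 139 136 122]
434 [118 120 127 136 139 138 125 115 112 110 111 125 136 139 139 137 122]
438 [118 120 128 138 139 136 126 112 112 110 110 124 136 140 139 137 128]
442 [119 127 135 139 139 135 124 111 110 108 104 118 134 139 140 138 127]
446 [117 119 119 119 118 119 113 107 109 107 102 116 134 140 139 136 123]
450 [118 118 117 117 115 114 108 103 107 106 101 111 127 135 136 134 121]
454 [113 111 107 102  93  84  80  81  80  82  81  78  77  83  95  97  99]
58 [592.3 -92.   58. ] [588.6 -97.9  58. ]
60 [591.8 -93.4  60. ] [588.3 -97.6  60. ]
62 [591.4 -94.7  62. ] [588.1 -97.2  62. ]
64 [591.  -96.1  64. ] [587.8 -96.9  64. ]
66 [590.5 -97.4  66. ] [587.6 -96.6  66. ]
```

The c7 crop shows the pin tip at (184,172), side pixel (333,302). The dark right knuckle is above left of it, so the tip has about 30 mm still to go. In the top view the shaft lies on row 258.3 and the hinge axis on row 255.8, so it needs about +5 mm in x.

>>> {"name": "jog_arm", "arguments": {
  "plan": [
    [1, [0.2, 0.2, 0], 0],
    [1, [0.6, 0.4, 0], 0],
    [1, [1, 0.45, 0], 0],
    [1, [1.4, 0.45, 0], 0],
    [1, [1.8, 0.45, 0], 0],
    [1, [2, 0.45, 0], 0],
    [1, [2, 0.45, 0], 0],
    [1, [2, 0.45, 0], 0]
  ]
}}

```text
time: 15.3
tool_pos: [595.0, -215.4, 44.6]
tool_rot: [3.142, 0.0, 1.576]
force: [0.3, -0.3, -0.9]
width: 16.7
grip_force: 53.0
```

```bash
python3 - <<'E'
from h import *
P=[];T=[];S=[]
for i in range(3):
    T.append(eyes.snapshot('top')[:,:,::-1].astype(float)); S.append(eyes.snapshot('side')[:,:,::-1].astype(float)); q=state(); P.append(list(q['tool_pos'])+[q['tool_rot'][2]])
print(np.mean(P,0).round(2),q['time'],q['force'].round(1) if hasattr(q['force'],'round') else q['force'])
t=np.mean(T,0); s=np.mean(S,0); cv2.imwrite('pics/t8.png',t); cv2.imwrite('pics/s8.png',s)
g=t.mean(2)
for c in list(range(378,388,2))+list(range(388,446,6)): print(c,g[248:267,c-1:c+2].mean(1).astype(int))
a=cv2.resize(s[245:315,300:370],None,fx=8,fy=8,interpolation=cv2.INTER_CUBIC); b=cv2.resize(t[243:268,370:430],None,fx=9,fy=9,interpolation=cv2.INTER_CUBIC); b=cv2.rotate(b,cv2.ROTATE_90_CLOCKWISE)
o=np.zeros((600,800,3),np.uint8); o[:560,:560]=a; o[:540,570:795]=b; cv2.imwrite('pics/c8.png',o)
E
```

```text
[ 594.91 -215.61   44.59    1.58] 15.6 [-0.5 -0.9 -1.6]
378 [118 119 117 107  88  72  68  68  68  66  63  62  63  63  59  56  56  56
  56]
380 [118 120 116 101  72  50  47  47  46  42  36  32  36  47  54  55  56  55
  55]
382 [119 118 116 100  71  49  45  45  46  42  37  32  33  44  53  55  55  55
  55]
384 [119 118 116 103  77  57  53  51  51  49  46  44  50  60  65  64  59  58
  59]
386 [119 119 118 114 103  94  91  90  88  87  87  91  99 102  94  78  66  64
  65]
388 [119 119 119 119 118 118 117 117 116 117 117 116 118 115 100  77  67  66
  67]
394 [119 119 119 119 118 114 109 104  98 100 111 118 118 116 100  77  68  67
  67]
400 [118 118 118 118 118 112 102  95  89  87 101 115 119 115 102  81  68  67
  67]
406 [118 118 118 118 117 110 101  95  91  88 105 122 131 134 130 120 106  96
  93]
412 [120 126 134 136 136 127 110  96  89  89 109 133 140 140 140 137 124 104
 100]
418 [120 129 137 140 140 136 121 100  90  90 111 133 139 140 139 136 120  96
  90]
424 [120 128 136 139 139 136 124 110 108 106 115 134 139 140 139 135 119  97
  88]
430 [118 121 130 137 139 136 125 112 110 108 116 134 139 139 140 136 119  96
  88]
436 [118 123 128 129 129 127 117 107 109 107 111 127 137 139 139 138 127 108
  92]
442 [117 117 117 117 115 110 102  99 106 106 101 112 126 134 138 136 124 103
  90][ WARN:0@1.845] global loadsave.cpp:1063 imwrite_ Unsupported depth image for selected encoder is fallbacked to CV_8U.
```

View pics/c8.png

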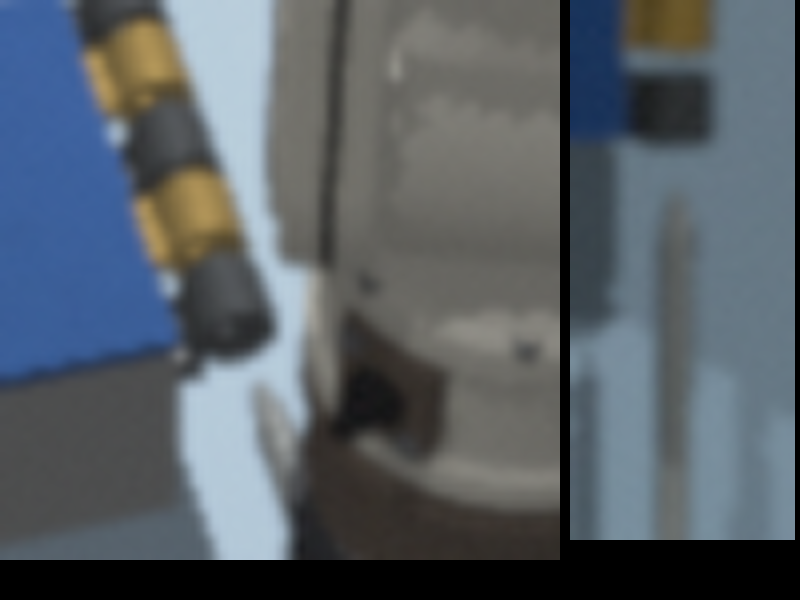

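The pin is now in line with the bore in the top view: row 256.2 against 256.0. In the side crop the tip is at (261,385), just below the bore face at about (235,322). I'll check the height against the projected model.

```bash
python3 - <<'E'
from h import *
C=lambda p:((proj('side',p)-[299.5,244.5])*8).round(0)
th=np.linspace(0,2*np.pi,60)
for x,y in((593.5,-62.5),(594.5,-63.5)):
    k=np.c_[x+10*np.cos(th),np.full(60,y),62.5+10*np.sin(th)]; q=C(k); print('face',C([x,y,62.5])[0],'xmax',q[:,0].max(),'ymax',q[:,1].max(),'ymin',q[:,1].min())
for x,y,z in((594.5,-73,60),(594.5,-73,62.5),(594.5,-73,65),(594.5,-76,62.5)): print('tip',(x,y,z),C([x,y,z])[0])
s=cv2.imread('pics/s8.png').astype(float).mean(2)
for r in range(280,293): print(r,s[r,320:338].astype(int))
E
```

```text
face [238. 340.] xmax 281.0 ymax 368.0 ymin 312.0
face [244. 343.] xmax 287.0 ymax 371.0 ymin 314.0
tip (594.5, -73, 60) [255. 383.]
tip (594.5, -73, 62.5) [255. 376.]
tip (594.5, -73, 65) [255. 369.]
tip (594.5, -76, 62.5) [258. 387.]
280 [148 158 108  62  61  67  74  81  86  85  80  81 113 164 196 202 201 195]
281 [139 146  96  57  59  64  73  79  85  86  83  79  97 146 190 202 202 197]
282 [110  99  68  52  56  64  69  78  84  86  84  78  84 125 179 199 201 196]
283 [ 98  79  57  50  56  62  68  74  78  80  78  73  73 101 155 193 201 195]
284 [100  89  69  53  52  60  64  69  67  61  58  55  57  83 141 189 200 192]
285 [101  97  80  57  50  55  57  62  64  53  47  46  49  67 128 187 200 189]
286 [102  96  79  57  49  51  52  60  65  54  46  45  50  69 128 187 197 181]
287 [ 96  90  79  58  47  47  46  51  53  49  47  50  67 102 150 190 194 168]
288 [ 73  83  93  72  50  50  53  50  50  54  58  73 107 152 184 197 191 161]
289 [ 72  92 112  86  62  74  89  81  77  87 101 125 157 186 198 200 191 158]
290 [ 76  82  86  69  69 108 143 138 135 145 157 180 192 199 201 200 189 152]
291 [ 77  76  72  70  87 135 179 188 188 190 192 196 197 199 201 200 186 139]
292 [ 78  81  96 120 137 162 192 200 201 200 198 190 183 190 198 199 186 140]
```

>>> {"name": "jog_arm", "arguments": {
  "plan": [
    [1, [0, -0.2, -0.1], 0],
    [1, [0, -0.2, -0.1], 0],
    [1, [0.3, -0.2, -0.1], 0],
    [1, [0.6, -0.2, -0.1], 0],
    [1, [0.9, -0.2, -0.1], 0],
    [1, [1.2, -0.2, -0.1], 0],
    [1, [1.5, -0.2, -0.1], 0],
    [1, [1.5, -0.2, -0.1], 0]
  ]
}}

```text
time: 16.4
tool_pos: [592.9, -199.8, 45.6]
tool_rot: [-3.141, -0.0, 1.576]
force: [-1.2, 0.6, -0.8]
width: 17.0
grip_force: 53.0
```

>>> {"name": "jog_arm", "arguments": {
  "plan": [
    [1, [0.15, 0, 0], 0],
    [1, [0.3, 0, 0], 0],
    [1, [0.45, 0, 0], 0],
    [1, [0.6, 0, 0], 0],
    [1, [0.7, 0, 0], 0],
    [1, [0.8, 0, 0], 0],
    [1, [0.8, 0, 0], 0],
    [1, [0.8, 0, 0], 0]
  ]
}}

```text
time: 17.2
tool_pos: [592.8, -192.4, 45.6]
tool_rot: [-3.142, 0.0, 1.576]
force: [0.7, -0.9, -0.5]
width: 17.0
grip_force: 53.0
```

>>> {"name": "jog_arm", "arguments": {
  "plan": [
    [1, [0.15, 0, 0], 0],
    [1, [0.3, 0, 0], 0],
    [1, [0.45, 0, 0], 0],
    [1, [0.6, 0, 0], 0],
    [1, [0.75, 0, 0], 0],
    [1, [0.9, 0, 0], 0],
    [1, [1, 0, 0], 0],
    [1, [1, 0, 0], 0]
  ]
}}

```text
time: 18.0
tool_pos: [592.8, -182.2, 45.6]
tool_rot: [-3.142, -0.0, 1.576]
force: [0.5, -0.2, -0.7]
width: 16.9
grip_force: 53.0
```

```bash
python3 - <<'E'
from h import *
t=np.mean([eyes.snapshot('top').astype(float) for _ in range(3)],0); g=t.mean(2)
q=state(); print(q['time'],np.round(q['tool_pos'],1),np.round(q['force'],1),np.round(q['moment'],2))
for c in (376,380,384,388,392,398,404,410,416,422,428): print(c,g[248:267,c-1:c+2].mean(1).astype(int))
E
```

```text
18.15 [ 592.8 -182.5   45.6] [ 0.8  1.  -0.5] [-0.    0.01 -0.04]
376 [119 118 118 112 104  96  92  87  85  89  92  96  96  87  69  58  54  56
  56]
380 [119 118 115 100  72  50  45  47  48  42  37  33  34  47  53  56  53  55
  55]
384 [119 118 116 103  76  57  50  48  45  43  42  44  50  60  65  63  59  58
  58]
388 [118 119 119 118 118 115 104  89  79  76  92 111 118 115 100  76  68  66
  66]
392 [118 118 118 118 119 116 107  96  91  88  90 106 116 114  99  76  67  67
  67]
398 [118 118 119 118 118 117 109  98  94  89  95 114 126 125 110  87  80  82
  84]
404 [119 120 128 136 139 137 124 105  95  92 101 122 136 138 127 108  93  90
  88]
410 [120 128 137 139 139 137 125 107  97  92  95 116 135 139 139 139 136 119
  97]
416 [119 120 128 136 139 137 129 116 111 109 107 120 135 139 139 139 135 120
  97]
422 [117 119 124 129 130 127 120 109 108 107 102 114 133 139 139 139 135 119
  96]
428 [117 117 117 118 116 114 108 103 102 103  99 106 120 130 137 139 135 119
  96]
```

>>> {"name": "jog_arm", "arguments": {
  "plan": [
    [1, [0.2, 0, 0], 0],
    [1, [0.4, 0, 0], 0],
    [1, [0.6, 0, 0], 0],
    [1, [0.8, 0, 0], 0],
    [1, [1, 0, 0], 0],
    [1, [1.2, 0, 0], 0],
    [1, [1.4, 0, 0], 0],
    [1, [1.5, 0, 0], 0]
  ]
}}

```text
time: 18.95
tool_pos: [592.7, -167.2, 45.6]
tool_rot: [-3.142, -0.0, 1.576]
force: [-0.3, -0.1, -0.1]
width: 17.0
grip_force: 53.0
```

>>> {"name": "jog_arm", "arguments": {
  "plan": [
    [1, [0.2, 0, 0], 0],
    [1, [0.4, 0, 0], 0],
    [1, [0.6, 0, 0], 0],
    [1, [0.8, 0, 0], 0],
    [1, [1, 0, 0], 0],
    [1, [1.2, 0, 0], 0],
    [1, [1.4, 0, 0], 0],
    [1, [1.5, 0, 0], 0]
  ]
}}

```text
time: 19.75
tool_pos: [592.6, -152.2, 45.6]
tool_rot: [-3.142, -0.0, 1.576]
force: [-0.1, 0.1, -0.7]
width: 16.9
grip_force: 53.0
```

>>> {"name": "jog_arm", "arguments": {
  "plan": [
    [1, [0.2, 0, 0], 0],
    [1, [0.4, 0, 0], 0],
    [1, [0.6, 0, 0], 0],
    [1, [0.8, 0, 0], 0],
    [1, [1, 0, 0], 0],
    [1, [1.2, 0, 0], 0],
    [1, [1.4, 0, 0], 0],
    [1, [1.5, 0, 0], 0]
  ]
}}

```text
time: 20.55
tool_pos: [592.6, -137.2, 45.6]
tool_rot: [-3.142, -0.0, 1.576]
force: [-0.3, 0.7, 0.0]
width: 17.0
grip_force: 53.0
```

>>> {"name": "jog_arm", "arguments": {
  "plan": [
    [1, [0.2, 0, 0], 0],
    [1, [0.4, 0, 0], 0],
    [1, [0.6, 0, 0], 0],
    [1, [0.8, 0, 0], 0],
    [1, [1, 0, 0], 0],
    [1, [1.2, 0, 0], 0],
    [1, [1.4, 0, 0], 0],
    [1, [1.5, 0, 0], 0]
  ]
}}

```text
time: 21.35
tool_pos: [592.5, -122.2, 45.6]
tool_rot: [-3.142, -0.0, 1.576]
force: [-0.6, -0.0, -0.4]
width: 17.1
grip_force: 53.0
```

>>> {"name": "jog_arm", "arguments": {
  "plan": [
    [1, [0.2, 0, 0], 0],
    [1, [0.4, 0, 0], 0],
    [1, [0.6, 0, 0], 0],
    [1, [0.8, 0, 0], 0],
    [1, [1, 0, 0], 0],
    [1, [1.2, 0, 0], 0],
    [1, [1.4, 0, 0], 0],
    [1, [1.5, 0, 0], 0]
  ]
}}

```text
time: 22.15
tool_pos: [592.4, -107.2, 45.6]
tool_rot: [-3.142, -0.0, 1.576]
force: [0.4, -0.2, -2.1]
width: 17.2
grip_force: 53.0
```

>>> {"name": "jog_arm", "arguments": {
  "plan": [
    [1, [0.2, 0, 0], 0],
    [1, [0.4, 0, 0], 0],
    [1, [0.6, 0, 0], 0],
    [1, [0.8, 0, 0], 0],
    [1, [1, 0, 0], 0],
    [1, [1.2, 0, 0], 0],
    [1, [1.4, 0, 0], 0],
    [1, [1.5, 0, 0], 0]
  ]
}}

```text
time: 22.95
tool_pos: [592.3, -92.2, 45.6]
tool_rot: [3.142, -0.0, 1.576]
force: [-0.1, -0.2, -0.9]
width: 17.2
grip_force: 53.0
```

```bash
python3 - <<'E'
from h import *
t=np.mean([eyes.snapshot('top').astype(float) for _ in range(3)],0); g=t.mean(2)
q=state(); print(q['time'],np.round(q['tool_pos'],1),np.round(q['force'],1),np.round(q['moment'],2))
print('row256 right',g[255:258,378:405].mean(0).astype(int)); print('left',g[254:257,322:342].mean(0).astype(int))
o=t[250:262,378:410]; print('orange R-B',(o[3:9,:,0]-o[3:9,:,2]).mean(0).astype(int))
E
```

```text
23.1 [592.3 -92.4  45.6] [-0.3 -0.5 -0.7] [-0.01  0.02 -0.02]
row256 right [ 66  51  45  44  44  44  43  49  64  84  98 101  86  53  26  16  18  26
  37  44  48  50  56  74  93  99 100]
left [119 118 119 119 119 118 119 119 118 118 118 119 119 119 118 111  92  62
  47  45]
orange R-B [ -6  -4  -4  -5  -4  -4  -5  -7 -12 -14 -14 -12  -7   0   2   0  -2  -2
   0   1   3   4   5   6   7   8   8   8   9   8   8   9]
```

>>> {"name": "jog_arm", "arguments": {
  "plan": [
    [1, [0.1, 0, 0], 0],
    [1, [0.2, 0, 0], 0],
    [1, [0.3, 0, 0], 0],
    [1, [0.4, 0, 0], 0],
    [1, [0.5, 0, 0], 0],
    [1, [0.55, 0, 0], 0],
    [1, [0.6, 0, 0], 0],
    [1, [0.6, 0, 0], 0]
  ],
  "grip_force": 20
}}

```text
time: 23.9
tool_pos: [592.3, -86.4, 45.6]
tool_rot: [-3.142, -0.0, 1.576]
force: [0.1, 0.6, -0.3]
width: 17.3
grip_force: 53.0
```

>>> {"name": "jog_arm", "arguments": {
  "plan": [
    [1, [0.03, 0, 0], 0],
    [1, [0.06, 0, 0], 0],
    [1, [0.09, 0, 0], 0],
    [1, [0.12, 0, 0], 0],
    [1, [0.15, 0, 0], 0],
    [1, [0.15, 0, 0], 0],
    [1, [0.15, 0, 0], 0],
    [1, [0.15, 0, 0], 0]
  ]
}}

```text
time: 24.7
tool_pos: [592.3, -85.0, 45.6]
tool_rot: [-3.142, 0.0, 1.576]
force: [-0.7, -0.4, -1.6]
width: 17.1
grip_force: 53.0
```

>>> {"name": "jog_arm", "arguments": {
  "plan": [
    [1, [0.02, 0, 0], 0],
    [1, [0.04, 0, 0], 0],
    [1, [0.06, 0, 0], 0],
    [1, [0.08, 0, 0], 0],
    [1, [0.1, 0, 0], 0],
    [1, [0.1, 0, 0], 0],
    [1, [0.1, 0, 0], 0],
    [1, [0.1, 0, 0], 0]
  ]
}}

```text
time: 25.5
tool_pos: [592.3, -83.9, 45.6]
tool_rot: [3.142, 0.0, 1.576]
force: [0.3, -0.2, -0.7]
width: 17.0
grip_force: 53.0
```

>>> {"name": "jog_arm", "arguments": {
  "plan": [
    [1, [0.02, 0, 0], 0],
    [1, [0.04, 0, 0], 0],
    [1, [0.06, 0, 0], 0],
    [1, [0.08, 0, 0], 0],
    [1, [0.1, 0, 0], 0],
    [1, [0.1, 0, 0], 0],
    [1, [0.1, 0, 0], 0],
    [1, [0.1, 0, 0], 0]
  ]
}}

```text
time: 26.3
tool_pos: [592.3, -83.0, 45.6]
tool_rot: [-3.142, -0.0, 1.576]
force: [-0.5, 0.9, -0.3]
width: 16.6
grip_force: 53.0
```

>>> {"name": "jog_arm", "arguments": {
  "plan": [
    [1, [0.02, 0, 0], 0],
    [1, [0.04, 0, 0], 0],
    [1, [0.06, 0, 0], 0],
    [1, [0.08, 0, 0], 0],
    [1, [0.1, 0, 0], 0],
    [1, [0.1, 0, 0], 0],
    [1, [0.1, 0, 0], 0],
    [1, [0.1, 0, 0], 0]
  ]
}}

```text
time: 27.1
tool_pos: [592.3, -82.0, 45.6]
tool_rot: [3.142, 0.0, 1.576]
force: [-0.5, -0.0, -1.0]
width: 16.9
grip_force: 53.0
```

```bash
python3 - <<'E'
from h import *
t=np.mean([eyes.snapshot('top').astype(float) for _ in range(3)],0); g=t.mean(2)
q=state(); print(q['time'],np.round(q['tool_pos'],1),np.round(q['force'],1),q['grip_force'],np.round(q['moment'],2))
print('row256 right',g[255:258,378:405].mean(0).astype(int)); print('left',g[254:257,322:342].mean(0).astype(int))
for c in(328,330,332,334,336): print(c,g[246:264,c].astype(int))
E
```

```text
27.25 [592.3 -82.   45.6] [-0.2 -0.  -0.4] 53.01595151424408 [-0.04  0.02 -0.02]
row256 right [ 67  52  45  43  44  45  46  45  37  23  18  23  35  47  51  52  56  71
  89  99 100 101 102 105 109 110 111]
left [119 119 119 119 119 118 119 119 118 118 119 116 110 105 101  97  85  60
  48  45]
328 [118 118 118 119 118 119 118 119 119 118 119 119 120 120 118 118 119 119]
330 [117 118 118 118 118 119 118 118 118 118 118 118 120 120 119 119 119 119]
332 [119 118 118 119 119 118 119 119 117 120 119 118 119 119 119 119 119 119]
334 [118 119 119 119 118 118 119 119 113 107 109 113 117 119 119 120 119 119]
336 [118 119 118 118 119 117 118 115 105 100  99 106 116 119 119 118 117 118]
```

>>> {"name": "jog_arm", "arguments": {
  "plan": [
    [1, [0.02, 0, 0], 0],
    [1, [0.04, 0, 0], 0],
    [1, [0.06, 0, 0], 0],
    [1, [0.08, 0, 0], 0],
    [1, [0.1, 0, 0], 0],
    [1, [0.1, 0, 0], 0],
    [1, [0.1, 0, 0], 0],
    [1, [0.1, 0, 0], 0]
  ]
}}

```text
time: 28.05
tool_pos: [592.3, -80.9, 45.6]
tool_rot: [3.142, -0.0, 1.576]
force: [0.5, 0.8, -0.7]
width: 17.1
grip_force: 53.0
```

>>> {"name": "jog_arm", "arguments": {
  "plan": [
    [1, [0.01, 0, 0], 0],
    [1, [0.02, 0, 0], 0],
    [1, [0.03, 0, 0], 0],
    [1, [0.04, 0, 0], 0],
    [1, [0.05, 0, 0], 0],
    [1, [0.06, 0, 0], 0],
    [1, [0.07, 0, 0], 0],
    [1, [0.07, 0, 0], 0]
  ]
}}

```text
time: 28.85
tool_pos: [592.3, -80.2, 45.6]
tool_rot: [3.142, 0.0, 1.576]
force: [0.3, 0.0, -0.4]
width: 17.2
grip_force: 53.0
```

>>> {"name": "jog_arm", "arguments": {
  "plan": [
    [1, [0.01, 0, 0], 0],
    [1, [0.02, 0, 0], 0],
    [1, [0.03, 0, 0], 0],
    [1, [0.04, 0, 0], 0],
    [1, [0.05, 0, 0], 0],
    [1, [0.06, 0, 0], 0],
    [1, [0.07, 0, 0], 0],
    [1, [0.07, 0, 0], 0]
  ]
}}

```text
time: 29.65
tool_pos: [592.3, -79.5, 45.6]
tool_rot: [-3.142, -0.0, 1.576]
force: [-0.3, -0.0, -1.2]
width: 17.2
grip_force: 53.0
```

```bash
cat >chk.py <<'E'
from h import *
t=np.mean([eyes.snapshot('top').astype(float) for _ in range(3)],0); g=t.mean(2)
q=state(); print(q['time'],np.round(q['tool_pos'],1),np.round(q['force'],1),np.round(q['moment'],2))
print('left',g[254:257,326:342].mean(0).astype(int),'right',g[255:258,380:396].mean(0).astype(int))
E
python3 chk.py
```

```text
29.8 [592.2 -79.6  45.6] [ 0.9 -0.2 -1.2] [-0.05 -0.04 -0.02]
left [119 118 119 119 119 118 115 110 107 102 100  96  83  60  48  45] right [43 44 44 44 41 32 21 17 25 37 48 52 54 61 77 95]
```

>>> {"name": "jog_arm", "arguments": {
  "plan": [
    [1, [0.01, 0, 0], 0],
    [1, [0.02, 0, 0], 0],
    [1, [0.03, 0, 0], 0],
    [1, [0.04, 0, 0], 0],
    [1, [0.05, 0, 0], 0],
    [1, [0.06, 0, 0], 0],
    [1, [0.06, 0, 0], 0],
    [1, [0.06, 0, 0], 0]
  ]
}}

```text
time: 30.6
tool_pos: [592.3, -79.4, 45.6]
tool_rot: [3.142, 0.001, 1.575]
force: [0.1, -2.9, -0.9]
width: 17.2
grip_force: 53.0
```

>>> {"name": "jog_arm", "arguments": {
  "plan": [
    [1, [0.01, 0, 0], 0],
    [1, [0.02, 0, 0], 0],
    [1, [0.03, 0, 0], 0],
    [1, [0.04, 0, 0], 0],
    [1, [0.05, 0, 0], 0],
    [1, [0.06, 0, 0], 0],
    [1, [0.06, 0, 0], 0],
    [1, [0.06, 0, 0], 0]
  ]
}}

```text
time: 31.4
tool_pos: [592.3, -79.4, 45.6]
tool_rot: [3.142, 0.002, 1.575]
force: [-0.6, -5.9, -1.4]
width: 17.2
grip_force: 53.0
```

Contact: the force along y rises to 6 N and the pin stops with its tip about 14 mm out, so the head is home. I'll relax, let go and lift.

>>> {"name": "jog_arm", "arguments": {
  "plan": [
    [1, [-0.06, 0, 0], 0],
    [1, [-0.11, 0, 0], 0],
    [1, [-0.11, 0, 0], 0],
    [0.7, [-0.11, 0, 0], 0],
    [0.6, [-0.11, 0, 0], 0],
    [0.5, [-0.11, 0, 0], 0],
    [0.5, [-0.11, 0, 0], 0],
    [0.5, [-0.11, 0, 0], 0]
  ]
}}

```text
time: 32.2
tool_pos: [592.3, -79.1, 45.7]
tool_rot: [3.141, -0.0, 1.576]
force: [0.2, 0.4, -0.3]
width: 42.7
grip_force: 0.0
```

>>> {"name": "jog_arm", "arguments": {
  "plan": [
    [0.5, [0, 0, 0], 0],
    [0.5, [0, 0, -0.5], 0],
    [0.5, [0, 0, -2], 0],
    [0.5, [0, 0, -4], 0],
    [0.5, [-1, 0, -7], 0],
    [0.5, [-5, 0, -10], 0],
    [0.5, [-10, 0, -12], 0],
    [0.5, [-14, 0, -12], 0]
  ]
}}

```text
time: 33.0
tool_pos: [595.1, -221.4, 170.4]
tool_rot: [3.134, 0.003, 1.577]
force: [1.4, -0.1, 0.2]
width: 42.8
grip_force: 0.0
```

```bash
python3 chk.py; python3 - <<'E'
from h import *
t=eyes.snapshot('top')[:,:,::-1]; s=eyes.snapshot('side')[:,:,::-1]
a=cv2.resize(s[180:320,210:370],None,fx=3,fy=3,interpolation=cv2.INTER_CUBIC); b=cv2.resize(t[235:330,320:425],None,fx=3,fy=3,interpolation=cv2.INTER_CUBIC)
o=np.zeros((430,800,3),np.uint8); o[:420,:480]=a; o[:285,482:797]=b; cv2.imwrite('pics/c9.png',o)
E
```

```text
33.15 [ 592.8 -222.5  166.3] [ 0.3 -0.5  0.2] [ 0.04  0.01 -0.  ]
left [121 120 120 121 120 120 117 112 108 106 102  98  84  61  47  45] right [45 44 44 45 45 49 65 78 81 82 82 82 82 82 82 82]
```

View pics/c9.png

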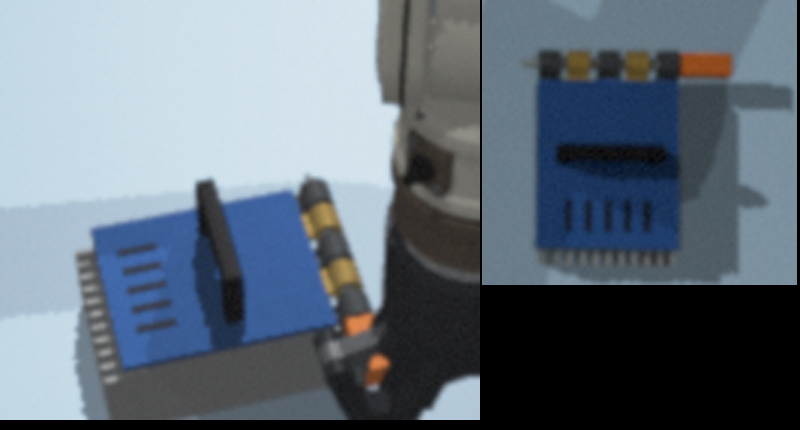

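The last crop shows the lid flat and the pin through all five knuckles. The orange head at (706,66) is flush against the right knuckle, the tip is out on the left at (530,62), and the gripper is clear.

```bash
python3 -c "
from station import order
print(order.close_job())"
```

```text
the job is handed in; nothing more can be done
None
```

The lid is seated flat with its brass knuckles between the chassis's three, the pin is through all five with its head against the right-hand knuckle, and the job was handed in at about 33 s; no verdict came back.

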